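Hook the tube adapter out of the centrifuge bucket

TASK

Take the red-handled hook from its grey stand and with it lift the blue tube adapter by its wire loop out of its deep metal bucket. Set it down gently and upright in the green tray, unhook it, and hang the hook back on its stand. Do not touch the adapters with the fingers, and leave the yellow adapter in its bucket.

Things in the scene. Friction and masses are not known exactly. Their poses are not given: they have to be found in the camera images.
- hook: hook tool (mm); origin on its axis at the underside of a red flange 72 wide, 6 thick; z up. Handle 24 x 24 square, 6 to 62 above origin. Rod 5 thick, straight down; foot centred 90 below origin points to +x, ends at x=24 in a tip turned up to 75 below origin (gap 19). Flange rests on two grey walls 110 high, 44 apart, 70 long along x, open above and at ends: lifts straight up.
- adapter_blue: blue adapter (mm): disc 80 wide, 28 tall, 0.15 kg; origin under its centre, z up. Rigid wire loop over the middle: level bar along y, 5 thick, 66 to 71 above origin; legs at y=-28, +28; open window under it 51 wide, 38 high. Lies loose, central, in an aluminium bucket on the bench: 110 wide, 113 tall; bore 96 wide, floor 8 above bench. Raise its underside over 125 before going sideways; it swings.
- adapter_yellow: yellow adapter, same shape, sizes and origin as the blue one, lying in a second fixed bucket of the same shape and sizes; bystander, stays in its bucket.
- tray: green tray (mm) fixed flat on the bench, open above: 200 (x) by 180 (y) outside, walls 5 thick, rim 20 above bench, floor 5 thick. Origin: centre of its underside, z up.

How it is judged (in metres and radians):
On the way:
1. the blue adapter hangs on the hook, clear above its bucket (height (world z) of adapter_blue above 0.115 m and contact force between hook and adapter_blue above 0.3 N), for 0.2 s.
At the end, for the whole second after the job is handed in: Blue adapter upright (10 deg) and at rest on the tray floor, centre within 70 mm (tray x) and 60 mm (tray y) of the tray centre, unhooked; hook upright (10 deg) and at rest on its stand within 40 mm of its start; yellow adapter within 20 mm of its start (x of adapter_blue in the frame of tray between -0.07 and 0.07 m and y of adapter_blue in the frame of tray between -0.06 and 0.06 m and z of adapter_blue in the frame of tray below 0.012 m and angle between each of adapter_blue, hook's own z axis and vertical below 0.17 rad and linear speed of each of adapter_blue, hook below 0.02 m/s and contact force between hook and adapter_blue below 0.05 N and distance of hook from where it was at the start of the episode below 0.04 m and height (world z) of hook between 0.103 and 0.117 m and distance of adapter_yellow from where it was at the start of the episode below 0.02 m); the robot touches nothing.
It fails at once if the fingers touch the blue adapter (contact force between the fingers and adapter_blue above 0.3 N).
It fails at once if the fingers touch the yellow adapter (contact force between the fingers and adapter_yellow above 0.3 N).
It fails at once if the yellow adapter is moved from its bucket (more than 20 mm) (distance of adapter_yellow from where it was at the start of the episode above 0.02 m).
It fails at once if the blue adapter is dropped or pressed hard on the tray (more than 30 N) (contact force between adapter_blue and tray above 30 N).
It also fails if it takes over 53 s, if anything falls off the work surface, if the arm or the gripper's body presses on something with over 40 N, if the wrist force passes 120 N, or if a joint passes its speed limit or range.

ROBOT

A 6-joint arm with a two-finger parallel gripper is mounted at the origin on the work surface. World frame = base frame: x ahead of the robot, y to its left, z up, the work surface at z = 0. Lengths are in m, angles in degrees, forces in N, time in s.
With the tool pointing down it reaches from about 0.35 to 0.725 m from the base axis. Payload 4.3 kg.
Tool frame: the origin (TCP) lies on the centre line of the jaws, within the pads' length; the fingertips stand ctrl.tcp_to_tips ahead of it and the grasp point (between the pads) lies 8 mm behind it (ctrl.tcp_to_tips is the distance from the TCP to the fingertips, in m); z points along the fingers, y is the direction in which the jaws open and shut (so a half turn about z gives the same grasp; the last joint's range is limited). The gripper opens to 85 mm and grips with 20 to 120 N. Pads are 22 mm wide; open, the fingers measure 114 mm over their backs; the gripper's body (76 mm by 85 mm) begins 54 mm behind the grasp point. The pads swing forward as they close: fully open they stand 13 mm farther back than shut.
Start: joints at [56.878, 21.618, 4.641, 73.018, 0, 83.68], TCP at [0.259, 0.513, 0.242] pointing down, gripper open.
Joint ranges: [-156.06, 156.06], [-48.1, 94.91], [-58.44, 69.94], [-101.28, 121.22], [-78.64, 73.56], [-180, 180]. Speed limits (degrees/s): [147.25, 147.25, 180, 180, 180, 180].

INTERFACE

Orientations are given as a 3x3 rotation matrix whose columns are the frame's x, y, z axes.
In Python, from rig import ctrl gives the robot as it stands. The module is installed in compiled form; this text tells all that it offers.
- The arm moves only by the tool jog_arm, never from a script. Its arguments are lists of equal length, an entry for each row: "jaw": the opening, from 0 (shut) to 1 (fully open); "travel": the shift along the tool's x, y, z in cm, a list of three; "turn": the turn, a rotation vector about the tool's x, y, z in rad, a list of three. In form: {"jaw": [jaw, ...], "travel": [[x, y, z], ...], "turn": [[wx, wy, wz], ...]}. A call has exactly 10 rows; each row is the pose to reach, as a shift and turn from the pose commanded when the call began, along the tool's axes at that moment; what a row does not reach only later rows make up. A row lasts 1/8 s, in which the tool goes at most 62.5 mm and 10.7 degrees, less where a joint would pass 70% of its speed; a pose out of reach is approached as far as the arm can. A call with a gripper value outside its range is refused whole. The fingers move at their own pace and stop on an object; "squeeze" is the grip in N (left out, the last holds). Time passes only in rows, so rows that repeat a pose let the fingers close, or fill a call up. It gives the time, the measured TCP pose, the force and the opening at its end, in the units of the state.
- ctrl.read_state(): the state, without advancing time (a new reading comes with each control period).
- ctrl.capture(name): name is "scene" or "top"; returns the picture (400x640x3 uint8, red, green, blue); there is no depth.
- ctrl.calibration(name): a dict with "intrinsics" (3x3 intrinsics, pixels), "rvec" (rotation vector, rad) and "tvec" (3), from world to camera coordinates, as OpenCV has them. Camera axes: x right, y down, z forward; pixel columns grow to the right and rows downward; lengths in m; the calibration is good to about 2 mm. A picture is of the moment at which its call begins. calibration takes no time and is no camera call.
- ctrl.hand_in(): hands the job in, once; it reports no verdict.
The state is a dict: "time_s": time; "qpos": joint angles; "joint_velocities": joint speeds; "effort": joint torques, N m; "ee_pos": TCP position; "tool_rot": TCP orientation; "force": force on the tool from outside, world axes, zero at the start; "ft_torque": the same for the moment, N m; "grip_width": opening from 0.0 (shut) to 1.0 (fully open).
Only numpy, scipy, OpenCV 4.12 (cv2) and the standard library are available. Lean on these libraries where they do the work, as an engineer would, in place of code of your own. Each camera call takes 0.05 s, during which the arm holds its last target. There are 200 camera calls.

## Working session

There is one attempt and no reset: what is moved stays moved. The work goes in short steps, Python scripts to look and compute and a tool call to move; the robot and the scene stay as the last step left them, time stands still between calls to the robot, and variables do not carry over. Pictures are saved under pics/ and viewed, about 8 in all and at most 12, crops included, and the job is handed in when it is done.

Besides the shell and the picture viewer there is one more tool, called after "Request:" as name(argument=value, ...), one argument or row to a line, values as JSON. jog_arm: Moves the arm, as the interface text tells. Its arguments: {"type":"object","properties":{"jaw":{"type":"array"},"travel":{"type":"array"},"turn":{"type":"array"},"squeeze":{"type":"number"}},"required":["jaw","travel","turn"]}

```bash
mkdir -p pics
python3 - <<'E'
from rig import ctrl
import cv2,numpy as np
for n in("scene","top"):
    cv2.imwrite(f"pics/{n}0.png",ctrl.capture(n)[...,::-1]); c=ctrl.calibration(n); print(n,c)
s=ctrl.read_state();print(s, ctrl.tcp_to_tips)
E
```

```text
scene {'intrinsics': array([[484.30769056,   0.        , 316.35457937],
       [  0.        , 484.30769056, 199.57143496],
       [  0.        ,   0.        ,   1.        ]]), 'rvec': array([ 1.24890312,  2.18597325, -1.01352406]), 'tvec': array([ 0.27554764, -0.19209682,  1.42407913])}
top {'intrinsics': array([[472.8455871 ,   0.        , 321.94746352],
       [  0.        , 472.8455871 , 203.06551596],
       [  0.        ,   0.        ,   1.        ]]), 'rvec': array([ 2.12387099, -2.15255829,  0.16391432]), 'tvec': array([-0.0219278 ,  0.51204641,  1.22089814])}
{'time_s': 0.1, 'qpos': array([ 5.68784813e+01,  2.16567367e+01,  4.57100259e+00,  7.30190366e+01,
       -1.64043673e-03,  8.36795226e+01]), 'joint_velocities': array([-0.00209656,  0.01022403,  0.14884835, -0.04543096, -0.03497924,
        0.04109557]), 'effort': array([ 1.06796175e-03, -4.64694929e+01,  2.70582390e+01,  1.19939612e-02,
       -1.01346807e-04, -1.49544803e-05]), 'ee_pos': array([0.25895935, 0.5127469 , 0.24146681]), 'tool_rot': array([[-8.92577551e-01,  4.50892852e-01, -9.75194263e-04],
       [ 4.50893874e-01,  8.92576227e-01, -1.54711537e-03],
       [ 1.72851954e-04, -1.82062957e-03, -9.99998328e-01]]), 'force': array([ 0.58041546,  0.58549272, -0.48572477]), 'ft_torque': array([0.0625681 , 0.04046557, 0.00389951]), 'grip_width': 0.995894126989721} 0.011
```

View pics/scene0.png

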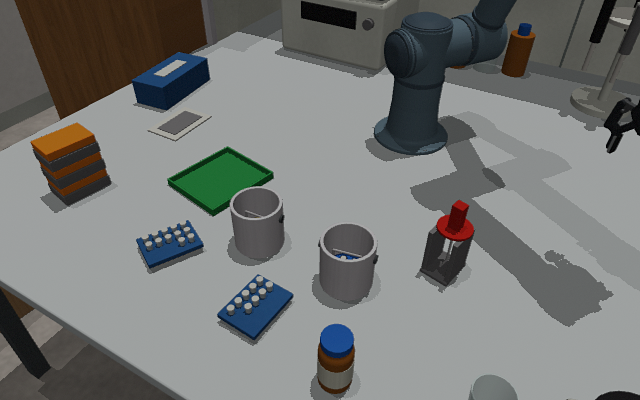

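View pics/top0.png

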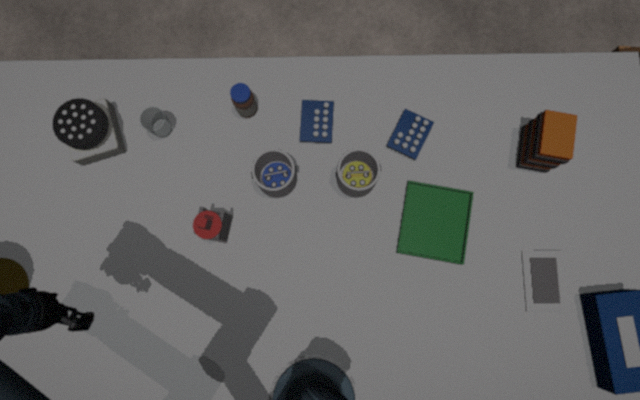

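The top view shows the hook at about (208,224), the blue bucket at (275,172), the yellow bucket at (357,172) and the tray centred at about (435,222). I'll enlarge these next.

Run:
```python
import cv2,numpy as np
t=cv2.imread("pics/top0.png");s=cv2.imread("pics/scene0.png")
def c(im,x,y,w,h,k): return cv2.resize(im[y:y+h,x:x+w],None,fx=k,fy=k,interpolation=cv2.INTER_CUBIC)
a=np.hstack([c(t,180,140,130,100,3),c(t,310,140,130,100,3)])
b=np.hstack([c(s,410,190,78,100,5*.6),c(s,310,215,182,100,3)])[:, :780]
b=np.hstack([c(s,400,190,90,100,3),c(s,310,215,80,100,3),c(s,220,180,90,100,3)])
cv2.imwrite("pics/crop1.png",cv2.convertScaleAbs(np.vstack([a,b]),alpha=1.5))
```

```text
(no output)
```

View pics/crop1.png

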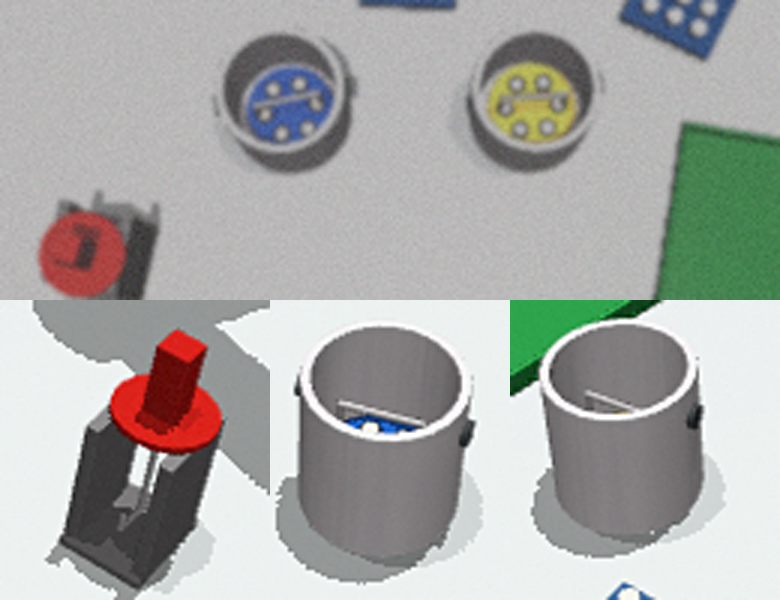

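The crop shows the hook's flange, the blue adapter's bar with its ends at top pixels (265,175.7) and (286.7,171), and both buckets. Next I'll compute positions and get a closer view of the hook.

```bash
cat > h.py <<'E'
import cv2,numpy as np
from rig import ctrl
def P(n):
    c=ctrl.calibration(n);return c["intrinsics"],cv2.Rodrigues(c["rvec"])[0],c["tvec"]
def back(n,uv,z):
    K,R,t=P(n);o=-R.T@t;out=[]
    for p in np.atleast_2d(uv):
        d=R.T@np.linalg.solve(K,[*p,1]);out.append((o+d*(z-o[2])/d[2])[:2])
    return np.round(np.array(out),4)
def proj(n,X):
    c=ctrl.calibration(n);return cv2.projectPoints(np.array(X,float).reshape(-1,3),c["rvec"],c["tvec"],c["intrinsics"],None)[0][:,0]
E
python3 - <<'E'
from h import *
print("blue bar top",back("top",[(265,175.7),(286.7,171)],.0765),"scene",back("scene",[(333.3,249.3),(361.7,257.3)],.0765))
print("yel bar",back("top",[(310+187/3,140+104/3-0)],.0765))
print("hook",back("top",(207.7,224.7),.116),back("scene",(455.3,227.7),.116))
f=lambda L:[(400+x/3,190+(y-300)/3) for x,y in L]
print("handle",back("scene",f([(178,330),(207,347),(187,367),(157,350)]),.172))
print("tray",back("top",[(410,181),(473,191),(463.5,264),(396.5,252)],.02),back("scene",[(227,149),(272,177),(213,211),(168,181)],.02))
t=cv2.imread("pics/top0.png");s=cv2.imread("pics/scene0.png")
a=cv2.resize(t[190:260,180:250],(490,490),interpolation=2);b=cv2.resize(s[195:295,415:480],(319,490),interpolation=2)
cv2.imwrite("pics/crop2.png",cv2.convertScaleAbs(np.hstack([a[:,:480],b]),alpha=1.8))
E
```

```text
blue bar top [[0.5804 0.119 ]
 [0.5922 0.0623]] scene [[0.5919 0.0657]
 [0.5826 0.1236]]
yel bar [[ 0.5792 -0.1615]]
hook [[0.4491 0.2561]] [[0.4524 0.2607]]
handle [[0.4365 0.2525]
 [0.4434 0.2734]
 [0.4685 0.2684]
 [0.4624 0.2472]]
tray [[ 0.5725 -0.2697]
 [ 0.5424 -0.4395]
 [ 0.3461 -0.402 ]
 [ 0.3802 -0.2256]] [[ 0.3586 -0.3926]
 [ 0.3998 -0.2157]
 [ 0.5779 -0.26  ]
 [ 0.5469 -0.4301]]
```

View pics/crop2.png

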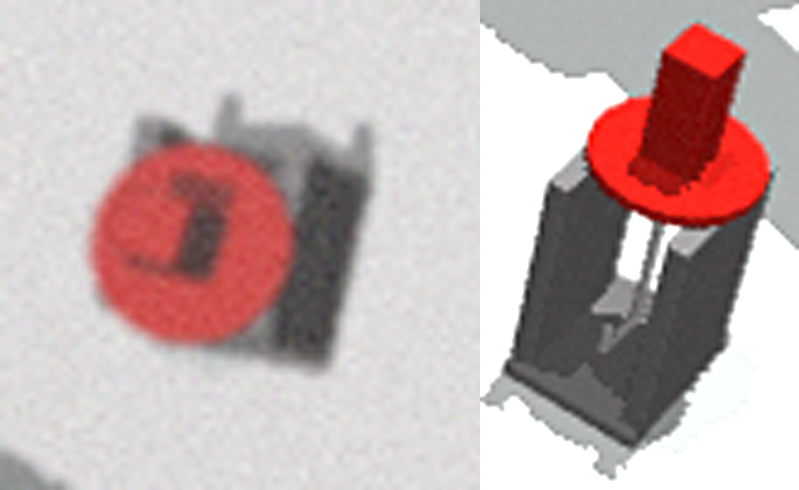

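The view shows the foot and its upturned tip toward the camera at crop (605,350), so the foot points along about -14° from +x. I'll write a helper that gives each move in tool axes.

```bash
cat >> h.py <<'E'
from scipy.spatial.transform import Rotation as Ro
def move(xyz,jaw_heading):
    """print travel (cm), turn (rad) in tool axes to bring TCP to xyz, tool down, tool y at heading (deg)"""
    s=ctrl.read_state();R=s["tool_rot"];h=np.radians(jaw_heading);y=np.array([np.cos(h),np.sin(h),0]);z=np.array([0,0,-1.])
    G=np.c_[np.cross(y,z),y,z]
    print("t",round(s["time_s"],2),"tcp",s["ee_pos"].round(4),"F",s["force"].round(2),"w",round(s["grip_width"],3),"yhead",np.degrees(np.arctan2(R[1,1],R[0,1])).round(1))
    print("travel",(R.T@(np.array(xyz)-s["ee_pos"])*100).round(2),"turn",Ro.from_matrix(R.T@G).as_rotvec().round(3))
E
python3 - <<'E'
from h import *
move([.451,.2585,.23],76)
a=np.radians(-14);u=np.array([np.cos(a),np.sin(a),0]);o=np.array([.451,.2585,.11])
for q in(-90,-75):print(proj("scene",o+[0,0,q/1000]),proj("scene",o+.024*u+[0,0,q/1000]),proj("scene",o-.024*u+[0,0,q/1000]))
E
```

```text
t 0.1 tcp [0.259  0.5127 0.2415] F [ 0.58  0.59 -0.49] w 0.996 yhead 63.2
travel [-28.61 -14.03   1.17] turn [-0.002 -0.    -0.223]
[[445.74556169 260.32209999]] [[439.32676315 266.43460202]] [[451.99934465 254.36673921]]
[[447.03218567 255.36674857]] [[440.56796832 261.47280997]] [[453.32864219 249.41915306]]
```

The projected foot tip (439.3,266.4) matches what I see at (440.5,266.4). Moving above the hook.

Request:
jog_arm(
  jaw=[1,1,1,1,1,1,1,1,1,1],
  travel=[
    [-5,-2.5,0],
    [-10,-5,0],
    [-15,-7.5,0],
    [-20,-10,0],
    [-25,-12.5,0.5],
    [-28.6,-14,1.2],
    [-28.6,-14,1.2],
    [-28.6,-14,4],
    [-28.6,-14,7],
    [-28.6,-14,9.9],
  ],
  turn=[
    [0,0,-0.05],
    [0,0,-0.1],
    [0,0,-0.15],
    [0,0,-0.2],
    [0,0,-0.223],
    [-0.002,0,-0.223],
    [-0.002,0,-0.223],
    [-0.002,0,-0.223],
    [-0.002,0,-0.223],
    [-0.002,0,-0.223],
  ],
  squeeze=60,
)

```text
time_s: 1.35
ee_pos: [0.4505, 0.2602, 0.1424]
tool_rot: [[-0.971, 0.241, 0.0], [0.241, 0.97, 0.002], [0.0, 0.002, -1.0]]
force: [-0.1, -0.4, 0.7]
grip_width: 0.996
```

Request:
jog_arm(
  jaw=[1,1,0.6,0.4,0,0,0,0,0,0],
  travel=[
    [0,0,0],
    [0,0,0],
    [0,0,0],
    [0,0,0],
    [0,0,0],
    [0,0,0],
    [0,0,0],
    [0,0,0],
    [0,0,0],
    [0,0,0],
  ],
  turn=[
    [0,0,0],
    [0,0,0],
    [0,0,0],
    [0,0,0],
    [0,0,0],
    [0,0,0],
    [0,0,0],
    [0,0,0],
    [0,0,0],
    [0,0,0],
  ],
)

```text
time_s: 2.6
ee_pos: [0.4519, 0.2594, 0.1439]
tool_rot: [[-0.97, 0.242, 0.002], [0.242, 0.97, 0.002], [-0.001, 0.002, -1.0]]
force: [-0.2, -0.9, 5.1]
grip_width: 0.27
```

Run:
```python
from h import *
move([.451,.2585,.27],76)
s=ctrl.capture("scene")[...,::-1];cv2.imwrite("pics/s1.png",s)
cv2.imwrite("pics/s1c.png",cv2.resize(s[100:300,370:530],None,fx=3,fy=3,interpolation=2))
```

```text
t 2.6 tcp [0.4519 0.2594 0.1439] F [-0.16 -0.89  5.07] w 0.27 yhead 76.0
travel [  0.05  -0.08 -12.62] turn [ 0.002  0.001 -0.001]
```

View pics/s1c.png

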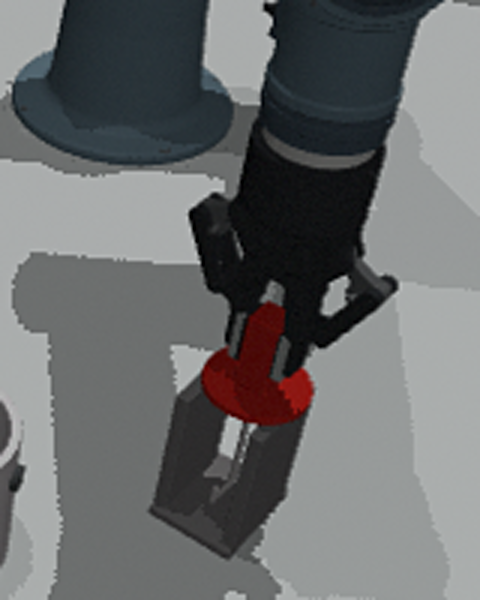

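The hook is gripped (width 0.27, about 23 mm). Lifting it.

Request:
jog_arm(
  jaw=[0,0,0,0,0,0,0,0,0,0],
  travel=[
    [0,0,-0.5],
    [0,0,-2],
    [0,0,-4],
    [0,0,-6],
    [0,0,-8],
    [0,0,-10],
    [0,0,-12],
    [0,0,-13.2],
    [0,0,-13.2],
    [0,0,-13.2],
  ],
  turn=[
    [0,0,0],
    [0,0,0],
    [0,0,0],
    [0,0,0],
    [0,0,0],
    [0,0,0],
    [0,0,0],
    [0,0,0],
    [0,0,0],
    [0,0,0],
  ],
)

```text
time_s: 3.9
ee_pos: [0.451, 0.259, 0.2746]
tool_rot: [[-0.97, 0.242, -0.0], [0.242, 0.97, 0.001], [0.001, 0.001, -1.0]]
force: [0.3, 0.3, -1.4]
grip_width: 0.268
```

Run:
```python
from h import *
move([.5496,.0861,.275],100.5)
```

```text
t 3.9 tcp [0.451  0.259  0.2746] F [ 0.26  0.3  -1.43] w 0.268 yhead 76.0
travel [-13.76 -14.38  -0.07] turn [ 0.001 -0.    -0.428]
```

Request:
jog_arm(
  jaw=[0,0,0,0,0,0,0,0,0,0],
  travel=[
    [-1,-1,0],
    [-3.5,-3.6,0],
    [-6.5,-6.8,0],
    [-9.5,-10,0],
    [-12,-12.6,0],
    [-13.3,-13.9,0],
    [-13.8,-14.4,0],
    [-13.8,-14.4,0],
    [-13.8,-14.4,0],
    [-13.8,-14.4,0],
  ],
  turn=[
    [0,0,-0.05],
    [0,0,-0.12],
    [0,0,-0.2],
    [0,0,-0.28],
    [0,0,-0.35],
    [0,0,-0.41],
    [0,0,-0.428],
    [0,0,-0.428],
    [0,0,-0.428],
    [0,0,-0.428],
  ],
)

```text
time_s: 5.15
ee_pos: [0.5499, 0.0867, 0.2751]
tool_rot: [[-0.983, -0.183, 0.001], [-0.183, 0.983, 0.002], [-0.001, 0.002, -1.0]]
force: [-0.0, 0.0, -1.9]
grip_width: 0.274
```

Run:
```python
from h import *
move([.5496,.0861,.176],100.5)
a=[]
for n,(x,y) in(("scene",(280,130)),("top",(210,110))):
    s=ctrl.capture(n)[...,::-1];cv2.imwrite(f"pics/{n}2.png",s)
    a.append(cv2.resize(s[y:y+180,x:x+130],None,fx=3,fy=3,interpolation=2))
cv2.imwrite("pics/c2.png",cv2.convertScaleAbs(np.hstack(a),alpha=1.4))
s=ctrl.read_state()["ee_pos"];o=s-[0,0,.0339];h=np.radians(10.5);u=np.array([np.cos(h),np.sin(h),0])
print(proj("scene",[o-[0,0,.09],o+.024*u-[0,0,.09],o+.024*u-[0,0,.075],o]))
```

```text
t 5.15 tcp [0.5499 0.0867 0.2751] F [-0.05  0.03 -1.9 ] w 0.274 yhead 100.6
travel [ 0.05 -0.07  9.91] turn [0.002 0.001 0.001]
[[354.39482794 212.50714181]
 [350.78582191 220.44861446]
 [351.20108634 214.50947509]
 [357.21487382 175.07808342]]
```

View pics/c2.png

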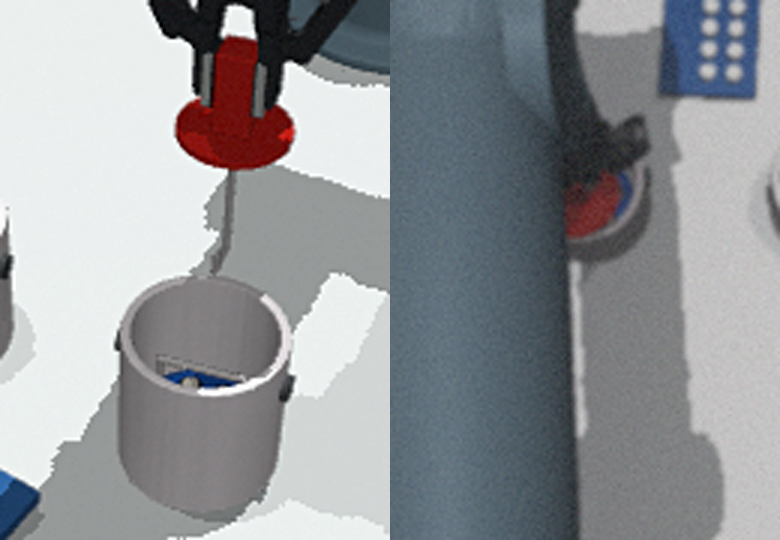

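The hook tip is seen at (350.7,220), which agrees with the predicted (350.8,220.4). Its bucket entry is clear behind the bar. Descending, then sliding the foot under the bar.

Request:
jog_arm(
  jaw=[0,0,0,0,0,0,0,0,0,0],
  travel=[
    [0,0,1],
    [0,0,2.5],
    [0,0,4],
    [0,0,5.5],
    [0,0,7],
    [0,0,8.2],
    [0,0,9.2],
    [0,0,9.9],
    [0,0,9.9],
    [0,0,9.9],
  ],
  turn=[
    [0,0,0],
    [0,0,0],
    [0,0,0],
    [0,0,0],
    [0,0,0],
    [0,0,0],
    [0,0,0],
    [0,0,0],
    [0,0,0],
    [0,0,0],
  ],
)

```text
time_s: 6.5
ee_pos: [0.5508, 0.0862, 0.1765]
tool_rot: [[-0.983, -0.182, 0.002], [-0.182, 0.983, 0.002], [-0.002, 0.002, -1.0]]
force: [-0.8, -0.7, -0.8]
grip_width: 0.27
```

Run:
```python
from h import *
u=np.array([np.cos(.183),np.sin(.183)])
move([*(np.array([.587,.0935])-.012*u),.176],100.5)
s=ctrl.capture("scene")[...,::-1];cv2.imwrite("pics/s3.png",s)
cv2.imwrite("pics/s3c.png",cv2.convertScaleAbs(cv2.resize(s[190:300,310:390],None,fx=5,fy=5,interpolation=2),alpha=1.5))
```

```text
t 6.5 tcp [0.5508 0.0862 0.1765] F [-0.75 -0.68 -0.82] w 0.27 yhead 100.5
travel [-2.5   0.06  0.06] turn [ 0.002  0.002 -0.   ]
```

View pics/s3c.png

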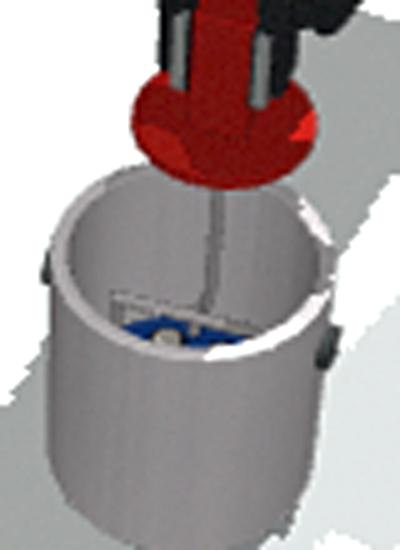

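The rod is behind the bar, and the tip shows through the window at crop (195,328). I'll slide forward 25 mm, then lift gently.

Request:
jog_arm(
  jaw=[0,0,0,0,0,0,0,0,0,0],
  travel=[
    [-0.5,0,0],
    [-1,0,0],
    [-1.5,0,0],
    [-2,0,0],
    [-2.5,0,0],
    [-2.5,0,0],
    [-2.5,0,-0.5],
    [-2.5,0,-1],
    [-2.5,0,-1.5],
    [-2.5,0,-2],
  ],
  turn=[
    [0,0,0],
    [0,0,0],
    [0,0,0],
    [0,0,0],
    [0,0,0],
    [0,0,0],
    [0,0,0],
    [0,0,0],
    [0,0,0],
    [0,0,0],
  ],
)

```text
time_s: 7.8
ee_pos: [0.575, 0.0906, 0.1966]
tool_rot: [[-0.983, -0.182, 0.001], [-0.182, 0.983, 0.002], [-0.001, 0.002, -1.0]]
force: [-0.1, 0.1, -3.1]
grip_width: 0.275
```

Request:
jog_arm(
  jaw=[0,0,0,0,0,0,0,0,0,0],
  travel=[
    [0,0,-0.5],
    [0,0,-1],
    [0,0,-1.5],
    [0,0,-2],
    [0,0,-2.5],
    [0,0,-3],
    [0,0,-3.5],
    [0,0,-4],
    [0,0,-4],
    [0,0,-4],
  ],
  turn=[
    [0,0,0],
    [0,0,0],
    [0,0,0],
    [0,0,0],
    [0,0,0],
    [0,0,0],
    [0,0,0],
    [0,0,0],
    [0,0,0],
    [0,0,0],
  ],
)

```text
time_s: 9.05
ee_pos: [0.5749, 0.0905, 0.2359]
tool_rot: [[-0.983, -0.182, 0.001], [-0.182, 0.983, 0.002], [-0.001, 0.002, -1.0]]
force: [0.1, 0.7, -3.3]
grip_width: 0.274
```

Run:
```python
from h import *
move([.5752,.0913,.35],100.5)
s=ctrl.capture("scene")[...,::-1];cv2.imwrite("pics/s4.png",s)
cv2.imwrite("pics/s4c.png",cv2.convertScaleAbs(cv2.resize(s[160:300,300:400],None,fx=4,fy=4,interpolation=2),alpha=1.5))
```

```text
t 9.05 tcp [0.5749 0.0905 0.2359] F [ 0.12  0.75 -3.3 ] w 0.274 yhead 100.5
travel [ -0.06   0.09 -11.41] turn [ 0.002  0.001 -0.   ]
```

View pics/s4c.png

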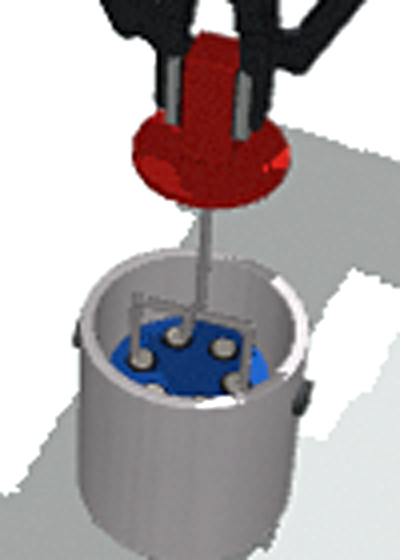

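The adapter hangs level on the hook. I'll lift it clear of the bucket.

Request:
jog_arm(
  jaw=[0,0,0,0,0,0,0,0,0,0],
  travel=[
    [0,0,-0.8],
    [0,0,-2],
    [0,0,-3.4],
    [0,0,-4.8],
    [0,0,-6.2],
    [0,0,-7.6],
    [0,0,-9],
    [0,0,-10.4],
    [0,0,-11.4],
    [0,0,-11.9],
  ],
  turn=[
    [0,0,0],
    [0,0,0],
    [0,0,0],
    [0,0,0],
    [0,0,0],
    [0,0,0],
    [0,0,0],
    [0,0,0],
    [0,0,0],
    [0,0,0],
  ],
)

```text
time_s: 10.35
ee_pos: [0.5751, 0.0903, 0.356]
tool_rot: [[-0.983, -0.182, 0.002], [-0.182, 0.983, 0.002], [-0.002, 0.002, -1.0]]
force: [-0.4, -0.8, -2.2]
grip_width: 0.279
```

Run:
```python
from h import *
# adapter centre is 12 mm along foot; aim it at the tray centre, keep heading
u=np.array([np.cos(.183),np.sin(.183)])
move([.455,-.08,.355],100.5)
move([*(np.array([.4655,-.329])-.012*u),.355],100.5)
```

```text
t 10.35 tcp [0.5751 0.0903 0.356 ] F [-0.42 -0.81 -2.2 ] w 0.279 yhead 100.5
travel [ 14.91 -14.56   0.04] turn [ 0.002  0.002 -0.   ]
t 10.35 tcp [0.5751 0.0903 0.356 ] F [-0.42 -0.81 -2.2 ] w 0.279 yhead 100.5
travel [ 1.962e+01 -3.923e+01 -1.000e-02] turn [ 0.002  0.002 -0.   ]
```

Request:
jog_arm(
  jaw=[0,0,0,0,0,0,0,0,0,0],
  travel=[
    [0.1,-0.2,0],
    [0.4,-0.7,0],
    [0.9,-1.5,0],
    [1.6,-2.6,0],
    [2.4,-3.8,0],
    [3.2,-5,0],
    [4,-6.2,0],
    [4.8,-7.4,0],
    [5.6,-8.6,0],
    [6.4,-9.8,0],
  ],
  turn=[
    [0,0,0],
    [0,0,0],
    [0,0,0],
    [0,0,0],
    [0,0,0],
    [0,0,0],
    [0,0,0],
    [0,0,0],
    [0,0,0],
    [0,0,0],
  ],
)

```text
time_s: 11.6
ee_pos: [0.5294, -0.0186, 0.3549]
tool_rot: [[-0.983, -0.182, 0.001], [-0.182, 0.983, 0.002], [-0.001, 0.002, -1.0]]
force: [0.9, 0.1, -4.1]
grip_width: 0.276
```

Request:
jog_arm(
  jaw=[0,0,0,0,0,0,0,0,0,0],
  travel=[
    [0.8,-1.2,0],
    [1.6,-2.4,0],
    [2.4,-3.6,0],
    [3.2,-4.8,0],
    [4,-6,0],
    [4.7,-7.2,0],
    [5.4,-8.5,0],
    [6,-9.8,0],
    [6.6,-11.1,0],
    [7.2,-12.4,0],
  ],
  turn=[
    [0,0,0],
    [0,0,0],
    [0,0,0],
    [0,0,0],
    [0,0,0],
    [0,0,0],
    [0,0,0],
    [0,0,0],
    [0,0,0],
    [0,0,0],
  ],
)

```text
time_s: 12.85
ee_pos: [0.4814, -0.1537, 0.3545]
tool_rot: [[-0.983, -0.182, 0.001], [-0.182, 0.983, 0.002], [-0.001, 0.002, -1.0]]
force: [-0.3, 0.3, -3.0]
grip_width: 0.273
```

Request:
jog_arm(
  jaw=[0,0,0,0,0,0,0,0,0,0],
  travel=[
    [0.6,-1.3,0],
    [1.2,-2.6,0],
    [1.8,-3.9,0],
    [2.4,-5.2,0],
    [3,-6.5,0],
    [3.5,-7.8,0],
    [4,-9.1,0],
    [4.4,-10.3,0],
    [4.7,-11.4,0],
    [4.9,-12.4,0],
  ],
  turn=[
    [0,0,0],
    [0,0,0],
    [0,0,0],
    [0,0,0],
    [0,0,0],
    [0,0,0],
    [0,0,0],
    [0,0,0],
    [0,0,0],
    [0,0,0],
  ],
)

```text
time_s: 14.1
ee_pos: [0.456, -0.2843, 0.3542]
tool_rot: [[-0.983, -0.182, 0.001], [-0.182, 0.983, 0.002], [-0.001, 0.002, -1.0]]
force: [0.5, 0.6, -3.6]
grip_width: 0.274
```

Request:
jog_arm(
  jaw=[0,0,0,0,0,0,0,0,0,0],
  travel=[
    [0.2,-1,0],
    [0.4,-1.8,0],
    [0.6,-2.6,0],
    [0.8,-3.3,0],
    [1,-3.9,0],
    [1.1,-4.3,0],
    [1.1,-4.5,0],
    [1.1,-4.6,0],
    [1.1,-4.6,0],
    [1.1,-4.6,0],
  ],
  turn=[
    [0,0,0],
    [0,0,0],
    [0,0,0],
    [0,0,0],
    [0,0,0],
    [0,0,0],
    [0,0,0],
    [0,0,0],
    [0,0,0],
    [0,0,0],
  ],
)

```text
time_s: 15.35
ee_pos: [0.4536, -0.3306, 0.3542]
tool_rot: [[-0.983, -0.182, 0.001], [-0.182, 0.983, 0.002], [-0.001, 0.002, -1.0]]
force: [-0.4, 0.1, -3.4]
grip_width: 0.275
```

Run:
```python
from h import *
move([.4537,-.3312,.20],100.5)
a=[]
for n,(x,y) in(("scene",(150,90)),("top",(380,160))):
    s=ctrl.capture(n)[...,::-1];cv2.imwrite(f"pics/{n}5.png",s)
    a.append(cv2.resize(s[y:y+140,x:x+130],None,fx=3,fy=3,interpolation=2))
cv2.imwrite("pics/c5.png",cv2.convertScaleAbs(np.hstack(a),alpha=1.4))
```

```text
t 15.35 tcp [ 0.4536 -0.3306  0.3542] F [-0.45  0.1  -3.36] w 0.275 yhead 100.5
travel [ 0.02 -0.08 15.42] turn [0.002 0.001 0.   ]
```

View pics/c5.png

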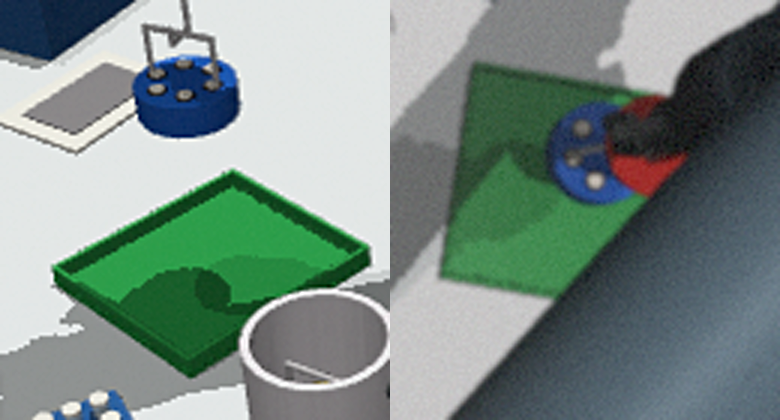

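The adapter hangs level over the tray. Lowering it quickly first, then slowly.

Request:
jog_arm(
  jaw=[0,0,0,0,0,0,0,0,0,0],
  travel=[
    [0,0,0.8],
    [0,0,2.4],
    [0,0,4.2],
    [0,0,6.2],
    [0,0,8.2],
    [0,0,10.2],
    [0,0,12],
    [0,0,13.4],
    [0,0,14.2],
    [0,0,14.5],
  ],
  turn=[
    [0,0,0],
    [0,0,0],
    [0,0,0],
    [0,0,0],
    [0,0,0],
    [0,0,0],
    [0,0,0],
    [0,0,0],
    [0,0,0],
    [0,0,0],
  ],
)

```text
time_s: 16.7
ee_pos: [0.4535, -0.3304, 0.2088]
tool_rot: [[-0.983, -0.182, 0.0], [-0.182, 0.983, 0.002], [-0.001, 0.002, -1.0]]
force: [-0.0, 0.4, -3.2]
grip_width: 0.277
```

Request:
jog_arm(
  jaw=[0,0,0,0,0,0,0,0,0,0],
  travel=[
    [0,0,0.2],
    [0,0,0.5],
    [0,0,0.75],
    [0,0,1],
    [0,0,1.25],
    [0,0,1.5],
    [0,0,1.75],
    [0,0,2],
    [0,0,2.2],
    [0,0,2.4],
  ],
  turn=[
    [0,0,0],
    [0,0,0],
    [0,0,0],
    [0,0,0],
    [0,0,0],
    [0,0,0],
    [0,0,0],
    [0,0,0],
    [0,0,0],
    [0,0,0],
  ],
)

```text
time_s: 17.95
ee_pos: [0.4538, -0.3305, 0.1852]
tool_rot: [[-0.983, -0.182, 0.001], [-0.182, 0.983, 0.002], [-0.001, 0.002, -1.0]]
force: [0.4, -0.1, -1.6]
grip_width: 0.276
```

Request:
jog_arm(
  jaw=[0,0,0,0,0,0,0,0,0,0],
  travel=[
    [0,0,0.2],
    [0,0,0.4],
    [0,0,0.6],
    [0,0,0.8],
    [0,0,1],
    [0,0,1.15],
    [0,0,1.15],
    [0,0,1.15],
    [0,0,1.15],
    [0,0,1.15],
  ],
  turn=[
    [0,0,0],
    [0,0,0],
    [0,0,0],
    [0,0,0],
    [0,0,0],
    [0,0,0],
    [0,0,0],
    [0,0,0],
    [0,0,0],
    [0,0,0],
  ],
)

```text
time_s: 19.2
ee_pos: [0.4537, -0.3305, 0.1738]
tool_rot: [[-0.983, -0.182, 0.001], [-0.182, 0.983, 0.002], [-0.001, 0.002, -1.0]]
force: [0.3, 0.2, -1.1]
grip_width: 0.277
```

Run:
```python
from h import *
move([.4537,-.3312,.173],100.5)
s=ctrl.capture("scene")[...,::-1];cv2.imwrite("pics/s6.png",s)
cv2.imwrite("pics/s6c.png",cv2.convertScaleAbs(cv2.resize(s[90:230,150:290],None,fx=4,fy=4,interpolation=2),alpha=1.4))
```

```text
t 19.2 tcp [ 0.4537 -0.3305  0.1738] F [ 0.32  0.16 -1.14] w 0.277 yhead 100.5
travel [ 0.01 -0.07  0.08] turn [ 0.002  0.001 -0.   ]
```

View pics/s6c.png

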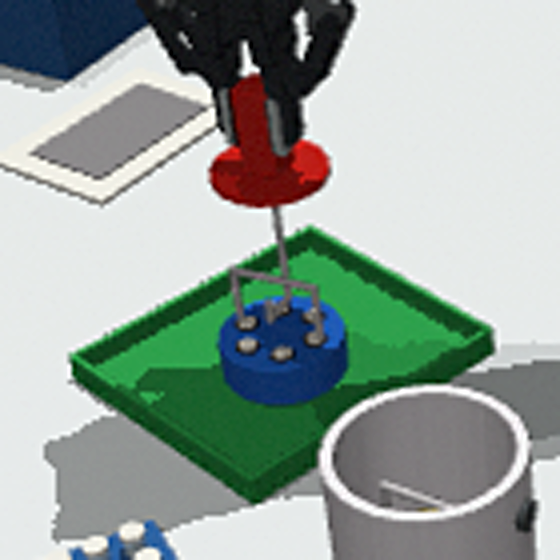

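The adapter is seated upright in the tray, and the tip at crop (272,310) is below the bar. Withdrawing the hook and raising it.

Request:
jog_arm(
  jaw=[0,0,0,0,0,0,0,0,0,0],
  travel=[
    [0.5,0,0],
    [1,0,0],
    [1.5,0,0],
    [2,0,0],
    [2.5,0,0],
    [2.8,0,0],
    [2.8,0,0],
    [2.8,0,-1],
    [2.8,0,-3],
    [2.8,0,-5],
  ],
  turn=[
    [0,0,0],
    [0,0,0],
    [0,0,0],
    [0,0,0],
    [0,0,0],
    [0,0,0],
    [0,0,0],
    [0,0,0],
    [0,0,0],
    [0,0,0],
  ],
)

```text
time_s: 20.5
ee_pos: [0.4263, -0.3357, 0.2248]
tool_rot: [[-0.983, -0.182, 0.001], [-0.182, 0.983, 0.002], [-0.001, 0.001, -1.0]]
force: [0.1, 0.1, -0.5]
grip_width: 0.273
```

Request:
jog_arm(
  jaw=[0,0,0,0,0,0,0,0,0,0],
  travel=[
    [0,0,-2],
    [0,0,-5],
    [0,0,-8],
    [0,0,-10],
    [0,0,-11.5],
    [0,0,-12],
    [0,0,-12],
    [0,0,-12],
    [0,0,-12],
    [0,0,-12],
  ],
  turn=[
    [0,0,0],
    [0,0,0],
    [0,0,0],
    [0,0,0],
    [0,0,0],
    [0,0,0],
    [0,0,0],
    [0,0,0],
    [0,0,0],
    [0,0,0],
  ],
)

```text
time_s: 21.75
ee_pos: [0.4259, -0.3357, 0.3432]
tool_rot: [[-0.983, -0.182, 0.0], [-0.182, 0.983, 0.003], [-0.001, 0.002, -1.0]]
force: [-0.3, 0.4, -2.0]
grip_width: 0.273
```

Run:
```python
from h import *
move([.4515,.2592,.3],76)
s=ctrl.capture("scene")[...,::-1];cv2.imwrite("pics/s7.png",s)
cv2.imwrite("pics/s7c.png",cv2.convertScaleAbs(cv2.resize(s[50:230,150:290],None,fx=3,fy=3,interpolation=2),alpha=1.4))
```

```text
t 21.75 tcp [ 0.4259 -0.3357  0.3432] F [-0.29  0.44 -2.03] w 0.273 yhead 100.5
travel [-13.36  58.02   4.48] turn [0.003 0.    0.428]
```

View pics/s7c.png

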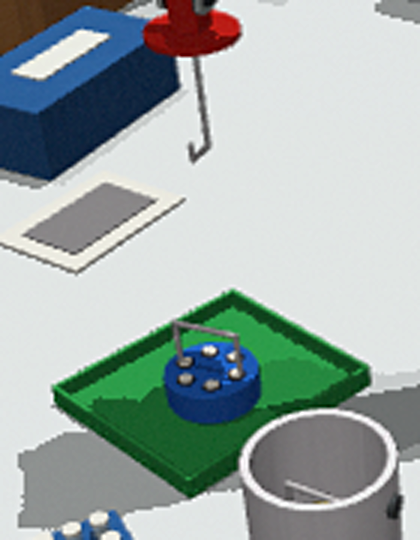

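The adapter stands free and the hook is empty. Returning to the stand.

Request:
jog_arm(
  jaw=[0,0,0,0,0,0,0,0,0,0],
  travel=[
    [-0.3,1.5,0],
    [-1,4.5,0],
    [-1.8,8,0],
    [-2.6,11.5,0],
    [-3.4,15,0],
    [-4.2,18.5,0],
    [-5,22,0],
    [-5.8,25.5,0],
    [-6.6,29,0],
    [-7.4,32.5,0],
  ],
  turn=[
    [0,0,0],
    [0,0,0],
    [0,0,0],
    [0,0,0],
    [0,0,0],
    [0,0,0],
    [0,0,0],
    [0,0,0],
    [0,0,0],
    [0,0,0],
  ],
)

```text
time_s: 23.05
ee_pos: [0.4389, -0.0009, 0.3445]
tool_rot: [[-0.983, -0.183, 0.001], [-0.183, 0.983, 0.002], [-0.002, 0.002, -1.0]]
force: [0.8, -0.5, -1.2]
grip_width: 0.273
```

Request:
jog_arm(
  jaw=[0,0,0,0,0,0,0,0,0,0],
  travel=[
    [-0.8,3.5,0],
    [-1.6,7,0],
    [-2.4,10.5,0],
    [-3.2,14,0],
    [-4,17.5,0],
    [-4.8,21,0],
    [-5.5,23.5,0],
    [-5.9,25,0],
    [-6,25.5,0],
    [-6,25.5,0],
  ],
  turn=[
    [0,0,0.05],
    [0,0,0.1],
    [0,0,0.15],
    [0,0,0.2],
    [0,0,0.26],
    [0,0,0.32],
    [0,0,0.38],
    [0,0,0.428],
    [0,0,0.428],
    [0,0,0.428],
  ],
)

```text
time_s: 24.3
ee_pos: [0.4516, 0.2589, 0.3449]
tool_rot: [[-0.971, 0.241, 0.001], [0.241, 0.97, 0.002], [-0.0, 0.002, -1.0]]
force: [-0.5, 0.6, -0.6]
grip_width: 0.271
```

Run:
```python
from h import *
move([.4515,.2592,.275],76)
```

```text
t 24.3 tcp [0.4516 0.2589 0.3449] F [-0.46  0.58 -0.64] w 0.271 yhead 76.0
travel [0.02 0.02 6.99] turn [0.002 0.    0.001]
```

Request:
jog_arm(
  jaw=[0,0,0,0,0,0,0,0,0,0],
  travel=[
    [0,0,2],
    [0,0,5],
    [0,0,7],
    [0,0,8.5],
    [0,0,10],
    [0,0,12],
    [0,0,14],
    [0,0,16],
    [0,0,18],
    [0,0,19],
  ],
  turn=[
    [0,0,0],
    [0,0,0],
    [0,0,0],
    [0,0,0],
    [0,0,0],
    [0,0,0],
    [0,0,0],
    [0,0,0],
    [0,0,0],
    [0,0,0],
  ],
)

```text
time_s: 25.55
ee_pos: [0.4516, 0.2586, 0.1538]
tool_rot: [[-0.97, 0.243, -0.001], [0.243, 0.97, 0.001], [0.001, 0.001, -1.0]]
force: [-0.6, -0.0, -0.9]
grip_width: 0.275
```

Request:
jog_arm(
  jaw=[0,0,0,0,0,0,0,0,0,0],
  travel=[
    [0,0,0.2],
    [0,0,0.4],
    [0,0,0.6],
    [0,0,0.8],
    [0,0,1],
    [0,0,1.05],
    [0,0,1.1],
    [0,0,1.1],
    [0,0,1.1],
    [0,0,1.1],
  ],
  turn=[
    [0,0,0],
    [0,0,0],
    [0,0,0],
    [0,0,0],
    [0,0,0],
    [0,0,0],
    [0,0,0],
    [0,0,0],
    [0,0,0],
    [0,0,0],
  ],
)

```text
time_s: 26.8
ee_pos: [0.4523, 0.2592, 0.1439]
tool_rot: [[-0.97, 0.242, 0.001], [0.242, 0.97, 0.002], [-0.0, 0.002, -1.0]]
force: [0.0, 0.6, -0.5]
grip_width: 0.273
```

Run:
```python
from h import *
move([.4515,.2592,.143],76)
s=ctrl.capture("scene")[...,::-1];cv2.imwrite("pics/s8.png",s)
cv2.imwrite("pics/s8c.png",cv2.convertScaleAbs(cv2.resize(s[160:300,400:500],None,fx=4,fy=4,interpolation=2),alpha=1.5))
```

```text
t 26.8 tcp [0.4523 0.2592 0.1439] F [ 0.04  0.61 -0.48] w 0.273 yhead 76.0
travel [ 0.08 -0.02  0.09] turn [ 0.002  0.    -0.   ]
```

View pics/s8c.png

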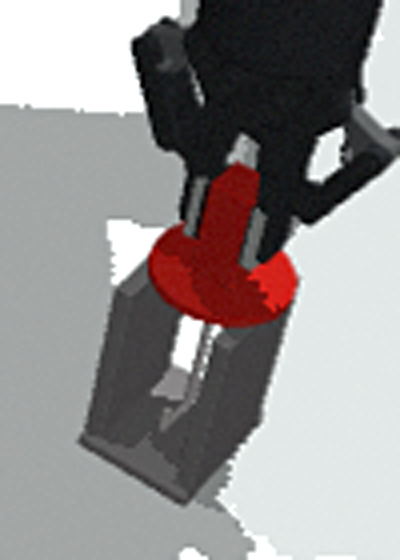

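The flange is on the stand walls with the rod between them. Releasing and rising straight up.

Request:
jog_arm(
  jaw=[0,0.3,0.4,0.5,0.7,1,1,1,1,1],
  travel=[
    [0,0,0.1],
    [0,0,0.1],
    [0,0,0.1],
    [0,0,0.1],
    [0,0,0.1],
    [0,0,0],
    [0,0,0],
    [0,0,0],
    [0,0,0],
    [0,0,0],
  ],
  turn=[
    [0,0,0],
    [0,0,0],
    [0,0,0],
    [0,0,0],
    [0,0,0],
    [0,0,0],
    [0,0,0],
    [0,0,0],
    [0,0,0],
    [0,0,0],
  ],
)

```text
time_s: 28.1
ee_pos: [0.4523, 0.2592, 0.1438]
tool_rot: [[-0.97, 0.242, 0.001], [0.242, 0.97, 0.002], [-0.0, 0.002, -1.0]]
force: [-0.3, -0.3, -0.5]
grip_width: 1.005
```

Request:
jog_arm(
  jaw=[1,1,1,1,1,1,1,1,1,1],
  travel=[
    [0,0,-1],
    [0,0,-3],
    [0,0,-5],
    [0,0,-7],
    [0,0,-9],
    [0,0,-11],
    [0,0,-13],
    [0,0,-14],
    [0,0,-14],
    [0,0,-14],
  ],
  turn=[
    [0,0,0],
    [0,0,0],
    [0,0,0],
    [0,0,0],
    [0,0,0],
    [0,0,0],
    [0,0,0],
    [0,0,0],
    [0,0,0],
    [0,0,0],
  ],
)

```text
time_s: 29.35
ee_pos: [0.4518, 0.2588, 0.2831]
tool_rot: [[-0.97, 0.242, -0.0], [0.242, 0.97, 0.001], [0.001, 0.001, -1.0]]
force: [-0.2, -0.3, 0.3]
grip_width: 1.003
```

Run:
```python
from h import *
move([.4515,.2592,.143],76)
s=ctrl.capture("scene")[...,::-1]
cv2.imwrite("pics/s9c.png",cv2.convertScaleAbs(cv2.resize(s[90:310,150:520],None,fx=2.1,fy=2.1,interpolation=2),alpha=1.3))
```

```text
t 29.35 tcp [0.4518 0.2588 0.2831] F [-0.17 -0.34  0.27] w 1.003 yhead 76.0
travel [3.000e-02 1.000e-02 1.401e+01] turn [ 0.001 -0.001 -0.   ]
```

The viewer limit is reached, so I'll check by numbers: the hook's red pixels against the first picture, and the adapter's position in the tray.

Run:
```python
from h import *
a=cv2.imread("pics/scene0.png").astype(int);b=ctrl.capture("scene")[...,::-1].astype(int)
for im in(a,b):
    m=(im[...,2]>1.8*im[...,1]+20)&(im[...,2]>1.8*im[...,0]+20);m[:,:420]=0;m[:,500:]=0
    y,x=np.nonzero(m);print("red",len(x),x.mean().round(1),y.mean().round(1),y.min(),y.max())
m=(b[...,0]>1.8*b[...,2]+20);m[:130]=0;m[220:]=0;m[:,:170]=0;m[:,:][:,285:]=0
y,x=np.nonzero(m);p=[x.mean(),y.mean()];print("blue",len(x),p,back("scene",p,.022))
```

```text
red 974 455.8 223.3 200 240
red 968 456.2 223.8 201 241
blue 615 [np.float64(220.40162601626017), np.float64(178.0650406504065)] [[ 0.4722 -0.3233]]
```

```bash
python3 -c "
from rig import ctrl
print(ctrl.hand_in())"
```

```text
the job is handed in; nothing more can be done
None
```

I finished the job and handed it in at about 29.5 s on the robot clock; handing in gave no verdict. I lifted the blue adapter by its loop with the hook and lowered it into the green tray. Then I unhooked it and hung the hook back on its stand.

**Last checks**
- **Hook:** in the scene picture its red area is within 0.6 px of where it started, about 1–2 mm. The height also matches: 201–241 px against 200–240 px.
- **Blue adapter:** it stands upright in the tray and looked clear of the hook once I withdrew it. Its centre is at about (0.472, -0.323), roughly 1 cm or less from the tray centre.
- **Forces and gripper:** the measured force stayed at 5 N or less in the readings at the end of each move. At the end the gripper was open and 14 cm above where it had held the hook.

**Not confirmed or not in agreement**
- The viewer's 12-picture limit stopped the final overview picture, so the last check was by pixel measurement only.
- I did not measure the yellow adapter again. It was still in its bucket in the picture taken after unhooking, and nothing I did went near it afterwards.
- The two cameras disagreed by about 1 cm on the tray centre, well inside the allowed 60–70 mm.

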